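Stand a lamp stem in the tester and run the test

TASK

Take the brass lamp stem from the sloped rest and stand it upright, plain end down, in the red socket cup of the grey lamp tester, lowering it fully home before you let go rather than dropping it. Once it stands there by itself, press the tester's green button fully down and release it. Leave the black stem in the rest and do not disturb the pliers, jar, toy car or mug lying about.

Things in the scene. Friction and masses are not known exactly. Their poses are not given: they have to be found in the camera images.
- brass_stem: Brass lamp stem, 180 g. From the foot: tube of diameter 18 mm for 130 mm, round head of diameter 34 mm from 130 to 172 mm, white cap to 180 mm. Origin: centre of the foot (plain end); z runs along the stem from foot to head, x and y mean nothing. At first it lies 45 degrees from vertical in a trough of the rest, head up, away from the robot and free all round (grip there).
- black_stem: Black stem of the same shape, size and frame with a grey cap, in the other trough of the rest. Leave it there. Which of the two troughs holds which stem varies.
- rest: Fixed wooden rest, base 180 (x) by 190 (y) by 12 mm. Two parallel aluminium V troughs at y = +50 and -50 mm rise at 45 degrees towards its +x; each cradles the first 120 mm of a stem and has a stop under the foot. A lying stem's foot is at x = -60, z = 30 mm, its head's middle at x = +47, z = 137 mm. Origin: centre of the base's underside.
- tester: Fixed grey lamp tester box, 150 mm (x) by 250 mm (y), 40 mm high. Origin: centre of its underside. The red socket cup stands on its top at y = +75 mm, the green button at y = -75 mm (both at x = 0). It and the rest may each be to the robot's left or right.
- socket_floor (a point): Centre of the floor inside the round upright red socket cup, 45 mm above the bench; the stem's foot must stand on it. Straight bore 21.6 mm in diameter to 45 mm above this floor, then a mouth flaring to 34 mm in diameter at the rim, 57 mm above this floor. Outer diameter 34 mm, 46 mm at the rim. z is up.
- socket_rim (a point): Centre of the cup's mouth, at rim height (102 mm above the bench).
- test_button_top (a point): Centre of the top face of the round green button, 34 mm in diameter, in a black housing on the tester. Pressed straight down; it moves with the button.
- test_button (a joint): Travel of the green button in m: 0 released, 0.008 fully down. A spring pushes it back; fully down takes about 5 N.
- pliers: Loose pliers with green handles, 150 mm long, 16 mm high, lying between the rest and the tester, to be left alone. Origin: underside, near the middle; x points to the jaws.
- jar: Loose glass jar, 80 mm in diameter, 100 mm high, beyond the work area, to be left alone. Origin: centre of its underside.
- toy_car: Loose yellow toy car, 75 mm long, 30 mm high, beyond the work area, to be left alone. Origin: centre of its underside.
- mug: Loose blue mug, 80 mm in diameter, 90 mm high, on the robot's right, to be left alone. Origin: centre of its underside.
Mind the look-alikes: they are no part of the job. Of the things that look like the brass_stem, the middle-sized one is meant.

How it is judged:
By the outcome, as a careful person would: the job done as asked, in the order asked, and still so for the second after the job is handed in, with the robot touching nothing.
It also fails if it takes over 54 s, if anything falls off the work surface, if the arm or the gripper's body presses on something with over 40 N, if the wrist force passes 120 N, or if a joint passes its speed limit or range.

ROBOT

A 6-joint arm with a two-finger parallel gripper is mounted at the origin on the work surface. World frame = base frame: x ahead of the robot, y to its left, z up, the work surface at z = 0. Lengths are in m, angles in degrees, forces in N, time in s.
With the tool pointing down it reaches from about 0.35 to 0.875 m from the base axis. Payload 15.5 kg.
Tool frame: the origin (TCP) lies midway between the tips of the shut fingers; the grasp point (between the pads) lies 19 mm behind it (ctrl.grip_point_offset is the z of the grasp point in the tool frame, in m); z points along the fingers, y is the line along which they close (so a half turn about z gives the same grasp; the last joint's range is limited). The gripper opens to 85 mm and grips with 20 to 120 N. Pads are 22 mm wide; open, the fingers measure 114 mm over their backs; the gripper's body (76 mm by 85 mm) begins 54 mm behind the grasp point. The pads swing forward as they close: fully open they stand 13 mm farther back than shut.
Start: joints at [63.054, 28.281, 77.091, -0, 74.628, -5.472], TCP at [0.229, 0.582, 0.231] pointing down, gripper open.
Joint ranges: [-166.48, 166.48], [-47.26, 123.95], [12.59, 153.08], [-70.14, 250.14], [6.76, 159.57], [-176.63, 176.63]. Speed limits (degrees/s): [108.29, 108.29, 147.25, 172.46, 172.46, 172.46].

INTERFACE

Orientations are given as [roll, pitch, yaw] about the fixed x, y, z axes, in that order (R = Rz(yaw) Ry(pitch) Rx(roll)).
In Python, from station import status, viewer, ctrl gives the robot as it stands.
- The arm moves only by the tool drive_tool, never from a script. Its argument "series" is text: rows parted by semicolons, each of 5 numbers parted by spaces: the shift along the tool's x, y, z in units of 150 mm (1.0 is 150 mm), then the turn about the tool's z in units of 90 degrees (1.0 is 90 degrees), then the closure, from -1 (fully open) to 1 (shut). In form: dx dy dz turn fingers; .... A call has 1 to 10 rows; each row is the pose to reach, as a shift and turn from the pose commanded when the call began, along the tool's axes at that moment; what a row does not reach only later rows make up. A row lasts 1/10 s, in which the tool goes at most 50 mm and 8.59 degrees, less where a joint would pass 70% of its speed; a pose out of reach is approached as far as the arm can. A call with a number of a shift or a turn outside -1 to 1 is refused whole. A call with a gripper value outside its range is refused whole. The fingers move at their own pace and stop on an object; "force" is the grip in N (left out, the last holds). Time passes only in rows, so rows that repeat a pose let the fingers close. It gives the time, the measured TCP pose, the force, the opening and the grip force at its end, in the units of the state.
- status.read_state(): the state, without advancing time (a new reading comes with each control period).
- viewer.camera(name): name is "scene" or "top"; returns a dict with "pixels" (480x640x3 uint8, red, green, blue), "fx", "fy", "cx", "cy" (pixels), "k1" (the pictures are not rectified: a ray, as slopes to the right and down, at radius r is drawn at 1 + k1 r^2 times it, then the intrinsics apply), "world_to_cam" (4x4, takes a point from world to camera coordinates). Camera axes: x right, y up, looking along -z (the intrinsics and any distortion apply to the point x, -y, -z); pixel columns grow to the right and rows downward; lengths in m; the calibration is good to about 2 mm. A picture is of the moment at which its call begins. There is no depth.
- ctrl.sign_off(): hands the job in; it is judged then, once.
The state is a dict: "clock": time; "q": joint angles; "dq": joint speeds; "tau": joint torques, N m; "tcp_pos": TCP position; "tool_rot": TCP orientation; "ft_force": force on the tool from outside, world axes, zero at the start; "wrist_torque": the same for the moment, N m; "finger_gap": opening from 0.0 (shut) to 1.0 (fully open); "grasp_force": force on a finger pad.
Only numpy, scipy, OpenCV 4.12 (cv2) and the standard library are available. Lean on these libraries where they do the work, as an engineer would, in place of code of your own. Each camera call takes 0.05 s, during which the arm holds its last target. There are 200 camera calls.

## Working session

There is one attempt and no reset: what is moved stays moved. The work goes in short steps, Python scripts to look and compute and a tool call to move; the robot and the scene stay as the last step left them, time stands still between calls to the robot, and variables do not carry over. Pictures are saved under pics/ and viewed, at most 10 in all, crops included, and the job is handed in when it is done.

Besides the shell and the picture viewer there is one more tool, called after ">>>" by a JSON object that holds its "op" and its "data". drive_tool: Moves the arm, as the interface text tells. Its arguments: {"type":"object","properties":{"series":{"type":"string"},"force":{"type":"number"}},"required":["series"]}

```bash
ls; mkdir -p pics; python3 - <<'E'
from station import status, viewer, ctrl
import cv2,numpy as np,pickle
print(status.read_state()); print(ctrl.grip_point_offset)
d={}
for n in ("scene","top"):
    c=viewer.camera(n); d[n]=c; cv2.imwrite(f"pics/{n}0.png",cv2.cvtColor(np.array(c["pixels"]),cv2.COLOR_RGB2BGR))
    print(n,{k:v for k,v in c.items() if k!="pixels"})
pickle.dump(d,open("c0.pkl","wb"))
E
```

```text
pics
{'clock': 0.0, 'q': array([ 6.30511983e+01,  2.83149545e+01,  7.71291663e+01,  7.21011637e-04,
        7.46292353e+01, -5.47148570e+00]), 'dq': array([-0.02765531,  0.02102904,  0.00300576,  0.0119685 ,  0.09430832,
       -0.03443693]), 'tau': array([-6.94571372e-04, -8.82162738e+01, -3.83863127e+01, -3.36115627e-04,
        1.01861314e-02,  1.17963527e-04]), 'tcp_pos': array([0.22864923, 0.58126239, 0.23068747]), 'tool_rot': array([-1.79927044e+02, -7.68634248e-03,  1.58522488e+02]), 'ft_force': array([0.79207174, 0.66393165, 0.38526517]), 'wrist_torque': array([-0.03069637, -0.05055048,  0.00809042]), 'grasp_force': 0.0, 'finger_gap': 0.9997397154776972}
-0.0187
scene {'fx': 506.1880418066488, 'fy': 506.1880418066488, 'cx': 310.879452483185, 'cy': 227.63023253930686, 'k1': -0.09792738520970522, 'world_to_cam': array([[ 0.3400804 ,  0.94034722, -0.00961356, -0.07171639],
       [-0.62196603,  0.23258066,  0.74770616,  0.23014585],
       [ 0.70533934, -0.24830091,  0.66396015, -1.79135824],
       [ 0.        ,  0.        ,  0.        ,  1.        ]])}
top {'fx': 568.7211189019347, 'fy': 568.7211189019347, 'cx': 322.6526907318433, 'cy': 239.5872833963706, 'k1': 0.027605140545480005, 'world_to_cam': array([[ 0.0155533 , -0.99987541, -0.00269586, -0.08225092],
       [ 0.97668163,  0.01461501,  0.21419477, -0.44767517],
       [-0.21412869, -0.00596443,  0.97678725, -1.28467134],
       [ 0.        ,  0.        ,  0.        ,  1.        ]])}
```

View pics/scene0.png

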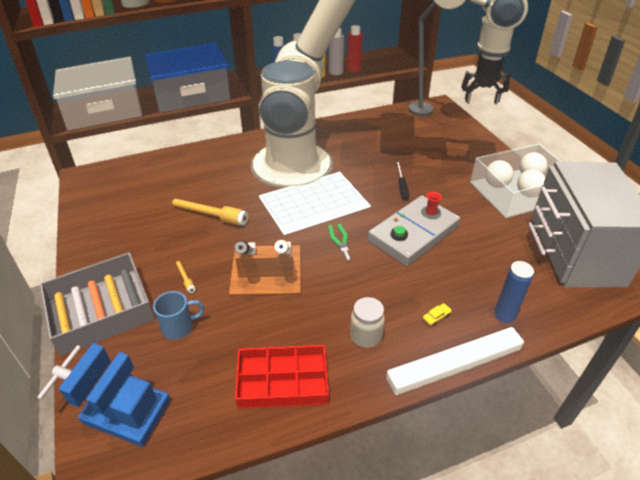

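View pics/top0.png

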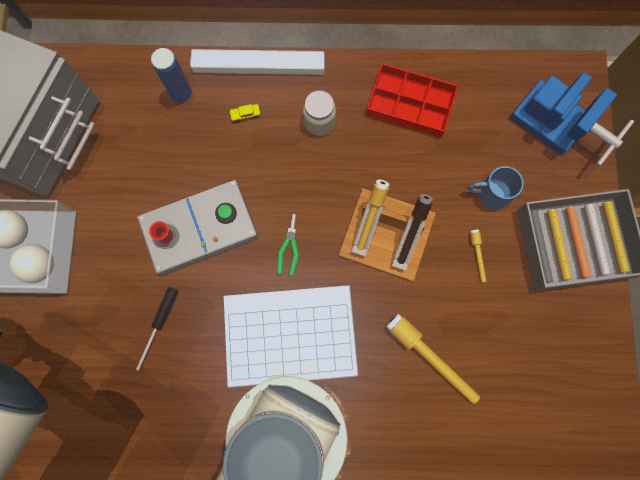

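The scene view shows the rest at (265,270), tester (415,228) with red cup (433,205) and green button (399,233). The top view shows three brass look-alikes: in the left trough of the rest (370,215), a small one at (478,255), and a big one at (433,358). The one in the rest (white cap, middle-sized) is meant. I'll confirm this in a crop and measure.

```bash
cat > h.py <<'E'
import numpy as np,cv2
def ray(c,u,v):
    K=np.array([[c["fx"],0,c["cx"]],[0,c["fy"],c["cy"]],[0,0,1.]])
    # drawn = s*(1+k1 r^2)
    p=cv2.undistortPoints(np.array([[[u,v]]],float),K,np.array([c["k1"],0,0,0]))[0,0]
    M=c["world_to_cam"]; R,t=M[:3,:3],M[:3,3]
    return -R.T@t, R.T@np.array([p[0],-p[1],-1.])
def onz(c,u,v,z):
    o,d=ray(c,u,v); return o+d*(z-o[2])/d[2]
def tri(c1,p1,c2,p2):
    A=np.zeros((3,3));b=np.zeros(3);L=[ray(c1,*p1),ray(c2,*p2)]
    for o,d in L:
        d=d/np.linalg.norm(d);P=np.eye(3)-np.outer(d,d);A+=P;b+=P@o
    x=np.linalg.solve(A,b)
    return x,[np.linalg.norm(np.cross(x-o,d/np.linalg.norm(d))) for o,d in L]
def blobs(c,lo,hi,roi,n=4):
    h=cv2.cvtColor(np.ascontiguousarray(c["pixels"]),cv2.COLOR_RGB2HSV)
    m=cv2.inRange(h,np.array(lo),np.array(hi)); q=np.zeros_like(m);x0,y0,x1,y1=roi;q[y0:y1,x0:x1]=m[y0:y1,x0:x1]
    cs=sorted(cv2.findContours(q,cv2.RETR_EXTERNAL,cv2.CHAIN_APPROX_NONE)[0],key=cv2.contourArea)[::-1][:n]
    return [(cv2.contourArea(k),cv2.minAreaRect(k),k) for k in cs]
E
python3 - <<'E'
import pickle;from h import *
d=pickle.load(open("c0.pkl","rb"));T,S=d["top"],d["scene"]
im=cv2.cvtColor(T["pixels"],cv2.COLOR_RGB2BGR)[140:300,120:460]; cv2.imwrite("pics/crop1.png",cv2.resize(im,None,fx=2.3,fy=2.3,interpolation=cv2.INTER_CUBIC))
im=cv2.cvtColor(S["pixels"],cv2.COLOR_RGB2BGR)[180:310,220:470]; cv2.imwrite("pics/crop2.png",cv2.resize(im,None,fx=3.2,fy=3.2,interpolation=cv2.INTER_CUBIC))
B=lambda n,*a:[print(n,round(a_),[np.round(x,1) for x in r]) for a_,r,k in blobs(*a)]
B("T green",T,(50,120,60),(80,255,255),(200,190,250,235));B("S green",S,(50,120,60),(80,255,255),(380,215,415,250))
B("T red",T,(0,150,90),(6,255,255),(140,210,185,255));B("S red",S,(0,150,90),(6,255,255),(420,185,450,225))
B("T brass",T,(18,110,100),(30,255,255),(340,170,400,260));B("S brass",S,(18,110,100),(30,255,255),(225,230,310,300))
B("T white",T,(0,0,170),(180,60,255),(368,175,395,200));B("S white",S,(0,0,190),(180,60,255),(225,230,310,260))
B("T wood",T,(8,120,150),(18,255,255),(330,180,445,285))
E
```

```text
T green 126 [array([224.5, 211. ]), array([12., 13.]), np.float64(90.0)]
S green 52 [array([399. , 230.5]), array([ 7., 10.]), np.float64(90.0)]
T red 300 [array([159.8, 232.6]), array([23.3, 18.8]), np.float64(63.4)]
S red 226 [array([431.2, 202. ]), array([15.9, 23. ]), np.float64(23.6)]
T brass 510 [array([370.2, 217.2]), array([15.2, 66.7]), np.float64(18.4)]
T brass 0 [array([362., 188.]), array([0., 0.]), np.float64(0.0)]
T white 78 [array([382., 184.]), array([ 8., 12.]), np.float64(90.0)]
S white 123 [array([282.5, 246. ]), array([12., 15.]), np.float64(90.0)]
S white 34 [array([289.5, 232. ]), array([ 4., 17.]), np.float64(90.0)]
S white 16 [array([251., 245.]), array([4., 6.]), np.float64(90.0)]
S white 0 [array([239.3, 243.5]), array([1.1, 5.4]), np.float64(68.2)]
T wood 2153 [array([387.2, 233.9]), array([79.4, 71.8]), np.float64(18.9)]
T wood 475 [array([396.6, 208.7]), array([31.9, 18. ]), np.float64(18.4)]
T wood 1 [array([394. , 228.5]), array([4. , 0.9]), np.float64(26.6)]
T wood 1 [array([398.5, 230.5]), array([1., 1.]), np.float64(90.0)]
```

View pics/crop1.png

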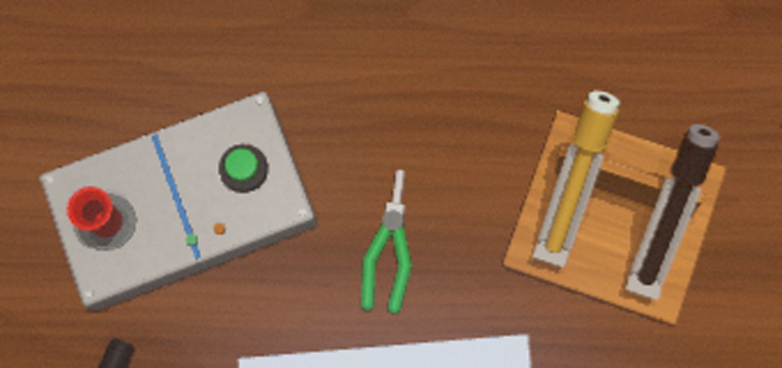

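View pics/crop2.png

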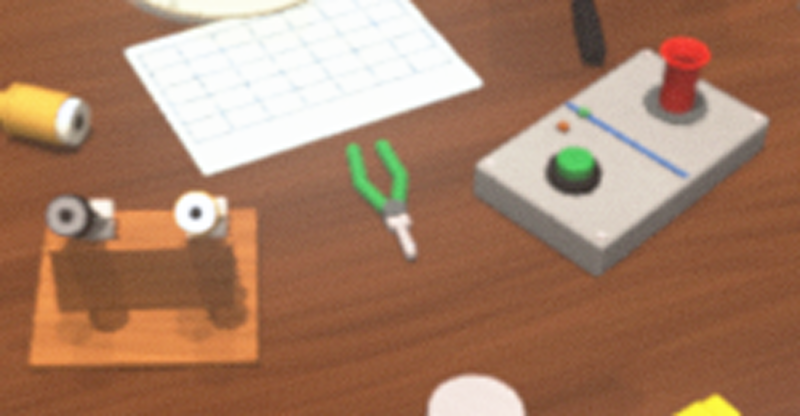

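Crop 1 confirms it: the brass stem with the white cap lies in the left trough (cap at crop (603,101)), the black one in the right. The red rim is at crop (92,208) and the button at (241,163). Now the positions.

```bash
python3 - <<'E'
import pickle;from h import *
np.set_printoptions(precision=4,suppress=True)
d=pickle.load(open("c0.pkl","rb"));T,S=d["top"],d["scene"]
t=lambda u,v:(u/2.3+120,v/2.3+140); s=lambda u,v:(u/3.2+220,v/3.2+180)
def rect(P,z):
    W=np.array([onz(T,*t(*p),z) for p in P]); print(W[:,:2].tolist(),"c",W.mean(0),"sides",np.linalg.norm(np.diff(np.vstack([W,W[:1]]),axis=0),axis=1))
    x=(W[0]+W[1]-W[2]-W[3]); a=np.degrees(np.arctan2(x[1],x[0])); y=W[0]+W[3]-W[1]-W[2]; print("yaw x",a,"yaw y-90",np.degrees(np.arctan2(y[1],y[0]))-90)
    return W.mean(0),np.radians((a+np.degrees(np.arctan2(y[1],y[0]))-90)/2)
c,a=rect([(556,112),(724,163),(675,323),(505,266)],.012)
x=np.array([np.cos(a),np.sin(a),0]);y=np.array([-x[1],x[0],0])
print("head expected",c+.047*x+.05*y+[0,0,.125], "foot",c-.06*x+.05*y+[0,0,.018])
cap=tri(T,t(603,101),S,s(196,213));print("cap tri",cap,"expected",c+.0673*x+.05*y,"z",.030+.1273)
print("foot img T",onz(T,*t(552,250),.03))
c,a=rect([(42,178),(266,93),(316,218),(88,303)],.04)
x=np.array([np.cos(a),np.sin(a),0]);y=np.array([-x[1],x[0],0])
print("exp cup",c+.075*y,"btn",c-.075*y)
print("rim z",onz(T,*t(92,208),.102),onz(S,*s(685,53),.102),tri(T,t(92,208),S,s(685,53)))
print("btn tri",tri(T,t(241,163),S,s(576,160)))
for z in(.05,.06):print(onz(T,*t(241,163),z))
E
```

```text
[[0.5862564152943126, -0.1691965421471916], [0.5324394639125811, -0.34678155857111864], [0.36101596642465894, -0.2918822358585957], [0.4180885743265743, -0.11628962552561456]] c [ 0.4745 -0.231   0.012 ] sides [0.1856 0.18   0.1846 0.1763]
yaw x -17.612495875843052 yaw y-90 -17.43107540931304
head expected [ 0.5343 -0.1975  0.137 ] foot [ 0.4323 -0.1653  0.03  ]
cap tri (array([ 0.5539, -0.2028,  0.1533]), [np.float64(0.0023799836219129157), np.float64(0.002379983621912881)]) expected [ 0.5537 -0.2036  0.012 ] z 0.1573
foot img T [ 0.4322 -0.1641  0.03  ]
[[0.49811947451943484, 0.36328769904542124], [0.5936783061861973, 0.13681218702789555], [0.4600345750048793, 0.07904163988538672], [0.3684250277718384, 0.3058762149764301]] c [0.4801 0.2213 0.04  ] sides [0.2458 0.1456 0.2446 0.1418]
yaw x 23.62418715935126 yaw y-90 22.43536799859295
exp cup [0.4507 0.2903 0.04  ] btn [0.5094 0.1522 0.04  ]
rim z [0.4527 0.2909 0.102 ] [0.4569 0.2961 0.102 ] (array([0.4545, 0.2945, 0.0997]), [np.float64(0.003018232643326788), np.float64(0.0030182326433267196)])
btn tri (array([0.5127, 0.1575, 0.0602]), [np.float64(0.0022035642611828617), np.float64(0.002203564261182951)])
[0.5146 0.1572 0.05  ]
[0.5119 0.1554 0.06  ]
```

>>> {"op": "drive_tool", "data": {"series": "-0.76 -0.82 0 0 -1; -0.76 -0.82 0 0 -1; -0.76 -0.82 0 0 -1; -0.76 -0.82 0 0 -1", "force": 20}}

```text
clock: 0.5
tcp_pos: [0.2903, 0.4217, 0.231]
tool_rot: [-179.9, 0.0, 158.4]
ft_force: [-0.3, 0.2, 0.1]
finger_gap: 0.999
grasp_force: 0.0
```

>>> {"op": "drive_tool", "data": {"series": "-0.76 -0.82 0 0 -1; -0.76 -0.82 0 0 -1; -0.76 -0.82 0 0 -1; -0.76 -0.82 0 0 -1"}}

```text
clock: 0.9
tcp_pos: [0.3514, 0.2659, 0.2312]
tool_rot: [-179.9, 0.0, 158.4]
ft_force: [-0.2, 0.5, -0.5]
finger_gap: 0.999
grasp_force: 0.0
```

>>> {"op": "drive_tool", "data": {"series": "-0.76 -0.82 0 0 -1; -0.76 -0.82 0 0 -1; -0.76 -0.82 0 0 -1; -0.76 -0.82 0 0 -1"}}

```text
clock: 1.3
tcp_pos: [0.413, 0.1097, 0.2313]
tool_rot: [-180.0, 0.0, 158.4]
ft_force: [1.6, 1.0, 0.8]
finger_gap: 1.002
grasp_force: 0.0
```

>>> {"op": "drive_tool", "data": {"series": "-0.76 -0.82 0 0 -1; -0.76 -0.82 0 0 -1; -0.76 -0.82 0 0 -1; -0.76 -0.82 0 0 -1"}}

```text
clock: 1.7
tcp_pos: [0.4743, -0.0469, 0.2312]
tool_rot: [-180.0, 0.1, 158.4]
ft_force: [0.1, 0.7, 0.2]
finger_gap: 1.001
grasp_force: 0.0
```

>>> {"op": "drive_tool", "data": {"series": "-0.76 -0.82 0 -0.044 -1; -0.76 -0.82 0 -0.044 -1; -0.76 -0.82 0 -0.044 -1; -0.76 -0.82 0 -0.044 -1; -0.76 -0.82 0 -0.044 -1; -0.76 -0.82 0 -0.044 -1"}}

```text
clock: 2.3
tcp_pos: [0.5336, -0.1989, 0.2308]
tool_rot: [180.0, -0.1, 162.5]
ft_force: [0.1, 0.5, -0.6]
finger_gap: 1.0
grasp_force: 0.0
```

>>> {"op": "drive_tool", "data": {"series": "0 0.01 0.3 0 -1; 0 0.01 0.6 0 -1; 0 0.01 0.773 0 -1; 0 0.01 0.773 0 -1; 0 0.01 0.773 0 -1"}}

```text
clock: 2.8
tcp_pos: [0.5346, -0.197, 0.1161]
tool_rot: [180.0, -0.0, 162.5]
ft_force: [1.0, -0.1, 0.2]
finger_gap: 1.003
grasp_force: 0.0
```

>>> {"op": "drive_tool", "data": {"series": "0 0 0 0 1; 0 0 0 0 1; 0 0 0 0 1; 0 0 0 0 1; 0 0 0 0 1; 0 0 0 0 1; 0 0 0 0 1; 0 0 0 0 1", "force": 25}}

```text
clock: 3.6
tcp_pos: [0.5353, -0.1976, 0.1162]
tool_rot: [179.9, 0.1, 162.4]
ft_force: [1.3, 6.0, 9.3]
finger_gap: 0.379
grasp_force: 24.3
```

>>> {"op": "drive_tool", "data": {"series": "0 0 -0.1 0 1; 0 0 -0.3 0 1; 0 0 -0.6 0 1; 0 0 -0.9 0 1; 0 0 -0.9 0 1; 0 0 -0.9 0 1", "force": 20}}

```text
clock: 4.2
tcp_pos: [0.5347, -0.1981, 0.2511]
tool_rot: [-180.0, 0.1, 162.5]
ft_force: [-0.8, 0.6, -1.9]
finger_gap: 0.381
grasp_force: 21.4
```

```bash
cat > snap.py <<'E'
import sys,pickle
from station import viewer,status
from h import *
n,x0,y0,x1,y1,f=sys.argv[1],*map(float,sys.argv[2:7]); x0,y0,x1,y1=map(int,(x0,y0,x1,y1))
d={k:viewer.camera(k) for k in("scene","top")};pickle.dump(d,open(n+".pkl","wb"))
cv2.imwrite(f"pics/{n}.png",cv2.resize(cv2.cvtColor(np.ascontiguousarray(d["scene"]["pixels"]),cv2.COLOR_RGB2BGR)[y0:y1,x0:x1],None,fx=f,fy=f,interpolation=cv2.INTER_CUBIC))
s=status.read_state();print(s["clock"],s["tcp_pos"],s["tool_rot"],s["ft_force"],s["finger_gap"],s["grasp_force"])
E
python3 snap.py lift 180 100 440 300 3
```

```text
4.3 [ 0.53384062 -0.19762189  0.24915313] [ 1.79982174e+02 -1.11981793e-01  1.62478856e+02] [ 0.14255104  0.14839298 -2.90681915] 0.38180203961084014 21.392084062099457
```

View pics/lift.png

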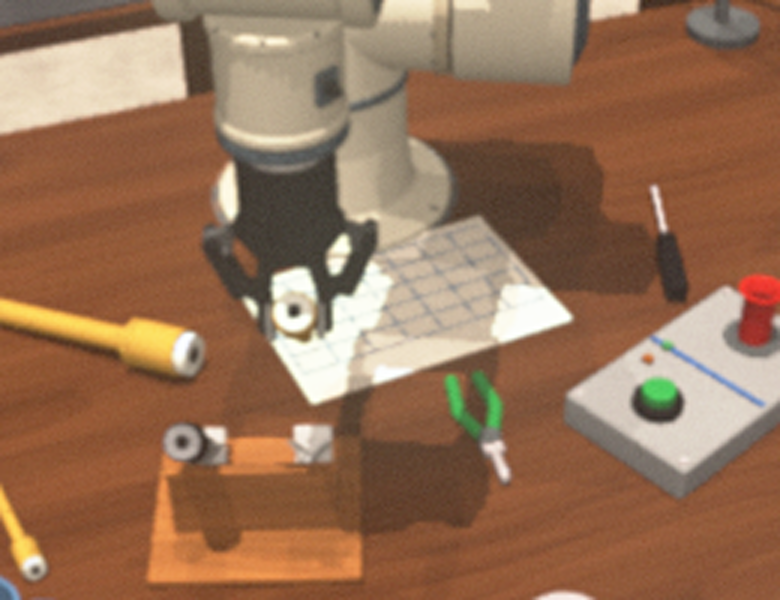

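The cap still faces the camera at crop (293,310), so the stem keeps its 45° lean in the grip. The black stem is still in the rest. I'll tip the brass stem upright by hooking its foot in the cup's flared mouth.

>>> {"op": "drive_tool", "data": {"series": "0.14 0.49 0 0 1; 0.275 0.988 0 0 1; 0.275 0.988 0 0 1; 0.275 0.988 0 0 1; 0.275 0.988 0 0 1"}}

```text
clock: 4.8
tcp_pos: [0.5392, -0.0428, 0.249]
tool_rot: [-180.0, -0.1, 162.6]
ft_force: [0.7, -1.2, -1.9]
finger_gap: 0.38
grasp_force: 21.4
```

>>> {"op": "drive_tool", "data": {"series": "0.275 0.988 0 0 1; 0.275 0.988 0 0 1; 0.275 0.988 0 0 1; 0.275 0.988 0 0 1; 0.275 0.988 0 0 1"}}

```text
clock: 5.3
tcp_pos: [0.545, 0.1096, 0.2494]
tool_rot: [-180.0, -0.1, 162.6]
ft_force: [-0.6, -0.4, -1.5]
finger_gap: 0.381
grasp_force: 21.7
```

>>> {"op": "drive_tool", "data": {"series": "0.1 0.4 0 0 1; 0.2 0.7 0 0 1; 0.275 0.988 0 0 1; 0.275 0.988 0 0 1; 0.275 0.988 0 0 1; 0.275 0.988 0 0 1"}}

```text
clock: 5.9
tcp_pos: [0.5507, 0.2612, 0.2499]
tool_rot: [-179.9, -0.0, 162.4]
ft_force: [0.7, -0.7, -2.2]
finger_gap: 0.378
grasp_force: 22.0
```

```bash
python3 snap.py over 340 80 560 280 2.2; python3 - <<'E'
import pickle;from h import *
d=pickle.load(open("over.pkl","rb"));T=cv2.cvtColor(np.ascontiguousarray(d["top"]["pixels"]),cv2.COLOR_RGB2BGR)[130:290,100:300]
S=cv2.cvtColor(np.ascontiguousarray(d["scene"]["pixels"]),cv2.COLOR_RGB2BGR)[90:250,360:520]
cv2.imwrite("pics/over2.png",np.hstack([cv2.resize(T,None,fx=2.2,fy=2.2,interpolation=2),cv2.resize(S,None,fx=2.2,fy=2.2,interpolation=2)]))
E
```

```text
6.0 [0.55069394 0.26130504 0.25021087] [-1.79966173e+02 -1.18095776e-02  1.62358405e+02] [ 0.63914481 -0.14466128 -2.59165664] 0.3768322941990168 22.040319442749023
```

View pics/over2.png

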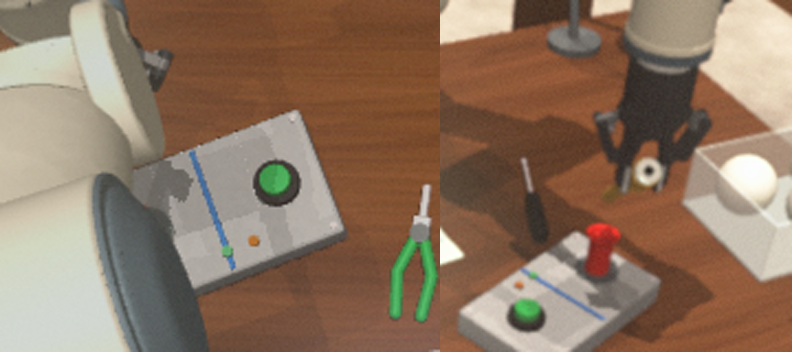

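```bash
cat >> h.py <<'E'
def proj(c,X):
    p=c["world_to_cam"]@np.append(X,1);s=np.array([p[0],-p[1]])/-p[2];s=s*(1+c["k1"]*(s@s))
    return np.array([c["fx"]*s[0]+c["cx"],c["fy"]*s[1]+c["cy"]])
E
python3 - <<'E'
import pickle;from h import *
d=pickle.load(open("over.pkl","rb"));S=d["scene"]
print("foot pred",proj(S,[.4487,.2933,.164]),"grip",proj(S,[.5507,.2612,.271]),"capmid",proj(S,[.5507+.0194,.2612-.0061,.291]))
a,r,k=blobs(S,(18,90,70),(32,255,255),(425,150,460,190))[0];print(a,r,k[:,0].min(0),k[:,0].max(0))
im=cv2.cvtColor(np.ascontiguousarray(S["pixels"]),cv2.COLOR_RGB2BGR)[140:220,405:495]
cv2.imwrite("pics/over3.png",cv2.resize(im,None,fx=7,fy=7,interpolation=2))
E
```

```text
foot pred [434.94479407 178.05040513] grip [450.55882754 168.80741004] capmid [453.91658349 166.92058209]
0.5 ((436.9500427246094, 177.8500213623047), (2.8460497856140137, 3.1622774600982666), 71.56504821777344) [435 176] [438 179]
```

View pics/over3.png

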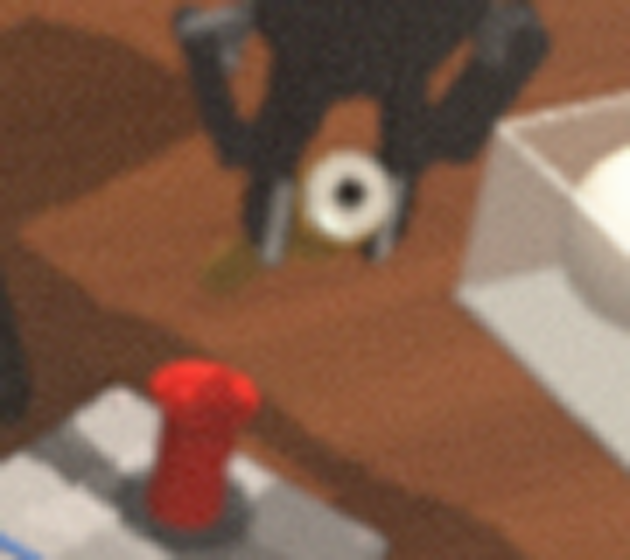

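Here the foot end is at crop (210,272), the cap at (350,193) and the rim centre at (205,385). These match the predicted pose (45° lean, foot above the cup), so I'll lower slowly.

>>> {"op": "drive_tool", "data": {"series": "0.012 0.009 0.15 0 1; 0.012 0.009 0.3 0 1; 0.012 0.009 0.36 0 1; 0.012 0.009 0.42 0 1; 0.012 0.009 0.42 0 1"}}

```text
clock: 6.5
tcp_pos: [0.5489, 0.2645, 0.1868]
tool_rot: [-180.0, -0.0, 162.4]
ft_force: [-0.9, 0.2, -2.2]
finger_gap: 0.381
grasp_force: 21.9
```

>>> {"op": "drive_tool", "data": {"series": "0 0 0.03 0 1; 0 0 0.06 0 1; 0 0 0.06 0 1; 0 0 0.06 0 1"}}

```text
clock: 6.9
tcp_pos: [0.5489, 0.2652, 0.1785]
tool_rot: [180.0, -0.0, 162.5]
ft_force: [-0.7, 0.3, -1.5]
finger_gap: 0.384
grasp_force: 22.0
```

>>> {"op": "drive_tool", "data": {"series": "0.03 -0.01 -0.02 0 1; 0.07 -0.01 -0.055 0 1; 0.1 -0.01 -0.08 0 1; 0.136 -0.01 -0.105 0 1; 0.17 -0.01 -0.125 0 1; 0.21 -0.01 -0.145 0 1; 0.25 -0.01 -0.165 0 1; 0.288 -0.01 -0.18 0 1; 0.288 -0.01 -0.18 0 1"}}

```text
clock: 7.8
tcp_pos: [0.5083, 0.2772, 0.2072]
tool_rot: [179.9, 0.2, 162.5]
ft_force: [6.1, -2.2, 8.8]
finger_gap: 0.381
grasp_force: 24.8
```

```bash
python3 snap.py lev1 405 140 495 220 7
```

```text
7.9 [0.50860264 0.27712029 0.20694894] [179.87452378   0.20846537 162.50280799] [ 7.11411579 -1.89044425  9.64659816] 0.382383667282369 24.752107858657837
```

View pics/lev1.png

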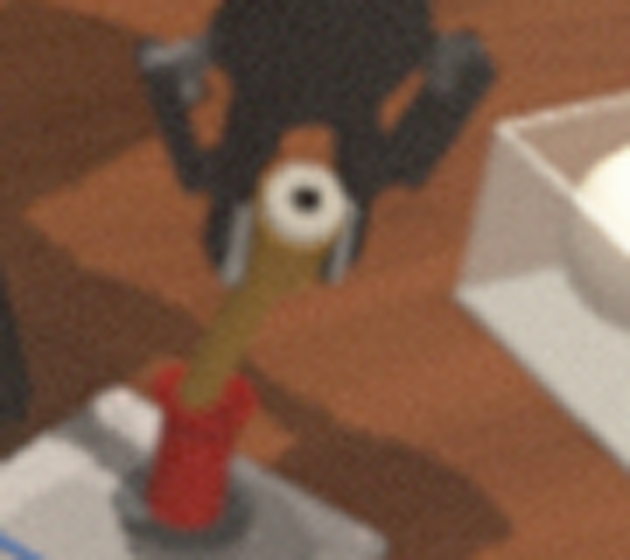

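The foot sits in the cup's mouth (crop (205,390)) and the stem has turned with the cap at (305,200), so the tipping works at low force. I'll continue.

>>> {"op": "drive_tool", "data": {"series": "0.05 0 -0.03 0 1; 0.1 -0.003 -0.055 0 1; 0.15 -0.005 -0.075 0 1; 0.2 -0.008 -0.09 0 1; 0.25 -0.008 -0.1 0 1; 0.3 -0.008 -0.105 0 1; 0.34 -0.008 -0.11 0 1; 0.378 -0.008 -0.11 0 1; 0.378 -0.008 -0.11 0 1"}}

```text
clock: 8.8
tcp_pos: [0.452, 0.2928, 0.2217]
tool_rot: [-180.0, -0.0, 162.5]
ft_force: [1.4, 0.7, 0.3]
finger_gap: 0.383
grasp_force: 24.9
```

```bash
python3 snap.py lev2 405 130 495 210 7
```

```text
8.9 [0.45249109 0.29252641 0.22148099] [-1.79956753e+02 -5.07788189e-02  1.62498203e+02] [ 0.85345726 -0.40626646 -0.67828066] 0.38186306457392044 24.77183371782303
```

View pics/lev2.png

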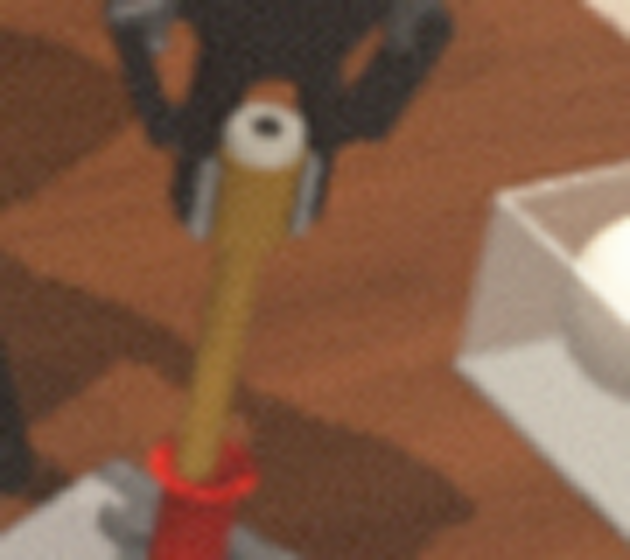

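>>> {"op": "drive_tool", "data": {"series": "0.02 0 0 0 1; 0.045 0 0 0 1; 0.05 0 0 0 1; 0.05 0 0 0 1; 0.025 0 0 0 1; 0 0 0 0 1; 0 0 0 0 1"}}

```text
clock: 9.6
tcp_pos: [0.4532, 0.2923, 0.2215]
tool_rot: [-180.0, -0.0, 162.5]
ft_force: [-0.4, 0.2, -1.1]
finger_gap: 0.38
grasp_force: 24.3
```

```bash
python3 snap.py lev3 405 130 495 210 7; python3 - <<'E'
import pickle;from h import *
np.set_printoptions(precision=4,suppress=True)
from station import status
S=pickle.load(open("lev3.pkl","rb"))["scene"];t=status.read_state()["tcp_pos"]
g=t+[0,0,.021]
for k in(0,.151):print("pred vertical at",k,proj(S,g-[0,0,.151-k] if k==0 else g))
h=cv2.cvtColor(np.ascontiguousarray(S["pixels"]),cv2.COLOR_RGB2HSV)
m=cv2.inRange(h,np.array((16,70,60)),np.array((34,255,255)))
for r in range(146,200,3):
    c=np.where(m[r,425:455])[0]+425
    if len(c): print(r,c.min(),c.max(),(c.min()+c.max())/2)
print("vertical column at rim ctr", [proj(S,[.454,.293,z]) for z in(.102,.151,.2,.25)])
E
```

```text
9.7 [0.45286981 0.29242255 0.22157403] [-1.79973150e+02 -3.12918070e-02  1.62467029e+02] [ 0.55816125  0.28869372 -2.37560343] 0.37961881987251617 24.323424696922302
pred vertical at 0 [431.7399 198.8191]
pred vertical at 0.151 [439.6486 155.848 ]
152 436 448 442.0
155 436 447 441.5
158 436 446 441.0
161 436 446 441.0
164 436 445 440.5
167 437 441 439.0
170 436 441 438.5
173 435 440 437.5
176 435 440 437.5
179 434 439 436.5
182 434 438 436.0
185 433 437 435.0
188 432 437 434.5
191 432 436 434.0
194 432 435 433.5
197 431 435 433.0
vertical column at rim ctr [array([432.6243, 196.2125]), array([435.1233, 182.7656]), array([437.7141, 168.7266]), array([440.4558, 153.7569])]
```

>>> {"op": "drive_tool", "data": {"series": "0 0 0.03 0 1; 0 0 0.06 0 1; 0 0 0.08 0 1; 0 0 0.08 0 1"}}

```text
clock: 10.1
tcp_pos: [0.4527, 0.2928, 0.2093]
tool_rot: [-180.0, -0.0, 162.5]
ft_force: [1.1, 2.6, -4.1]
finger_gap: 0.378
grasp_force: 24.5
```

>>> {"op": "drive_tool", "data": {"series": "0 0 0.04 0 1; 0 0 0.08 0 1; 0 0 0.12 0 1; 0 0 0.16 0 1; 0 0 0.16 0 1"}}

```text
clock: 10.6
tcp_pos: [0.4526, 0.2927, 0.1847]
tool_rot: [-180.0, -0.1, 162.5]
ft_force: [-0.2, 4.9, -4.6]
finger_gap: 0.376
grasp_force: 25.0
```

>>> {"op": "drive_tool", "data": {"series": "0 0 0.015 0 1; 0 0 0.03 0 1; 0 0 0.045 0 1; 0 0 0.045 0 1"}}

```text
clock: 11.0
tcp_pos: [0.4528, 0.2927, 0.1786]
tool_rot: [-180.0, -0.0, 162.5]
ft_force: [-0.6, 5.7, -2.4]
finger_gap: 0.377
grasp_force: 25.1
```

>>> {"op": "drive_tool", "data": {"series": "0 0.007 0 0 1; 0 0.007 0.01 0 1; 0 0.007 0.02 0 1; 0 0.007 0.025 0 1; 0 0.007 0.025 0 1"}}

```text
clock: 11.5
tcp_pos: [0.453, 0.2935, 0.1751]
tool_rot: [-180.0, -0.0, 162.5]
ft_force: [-1.4, 1.8, -3.2]
finger_gap: 0.379
grasp_force: 24.5
```

>>> {"op": "drive_tool", "data": {"series": "0 0 0.01 0 1; 0 0 0.02 0 1; 0 0 0.02 0 1"}}

```text
clock: 11.8
tcp_pos: [0.4532, 0.2936, 0.1722]
tool_rot: [-180.0, -0.0, 162.5]
ft_force: [-2.2, 2.6, -1.2]
finger_gap: 0.379
grasp_force: 24.7
```

>>> {"op": "drive_tool", "data": {"series": "0 0 0.01 0 1; 0 0 0.02 0 1; 0 0 0.02 0 1"}}

```text
clock: 12.1
tcp_pos: [0.4545, 0.2941, 0.1709]
tool_rot: [179.9, 0.2, 162.5]
ft_force: [-2.8, 0.0, 21.2]
finger_gap: 0.377
grasp_force: 26.2
```

>>> {"op": "drive_tool", "data": {"series": "0 0 -0.014 0 1; 0 0 -0.014 0 1"}}

```text
clock: 12.3
tcp_pos: [0.4536, 0.2937, 0.1717]
tool_rot: [180.0, 0.0, 162.5]
ft_force: [0.2, 1.3, -0.2]
finger_gap: 0.381
grasp_force: 24.3
```

```bash
python3 snap.py home 405 130 495 230 6; python3 - <<'E'
import pickle;from h import *
S=pickle.load(open("home.pkl","rb"))["scene"]
for n,z in(("rim",.102),("head bottom",.175),("head top",.217),("cap top",.225)):print(n,z,proj(S,[.4537,.2935,z]))
E
```

```text
12.4 [0.45350399 0.29369296 0.17140853] [1.79981531e+02 2.35289055e-02 1.62482860e+02] [ 0.49542062  2.15611903 -1.46755734] 0.37970097286628585 24.35127317905426
rim 0.102 [432.7206085  196.11676202]
head bottom 0.175 [436.47890758 175.87158523]
head top 0.217 [438.73445578 163.61930845]
cap top 0.225 [439.17204198 161.2332095 ]
```

View pics/home.png

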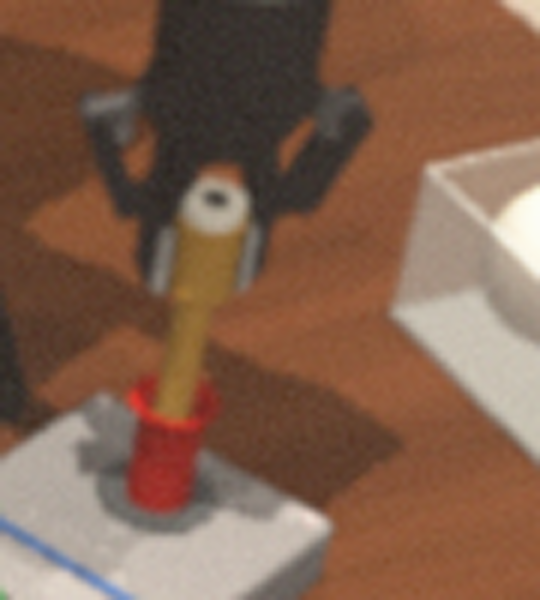

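The stem stands in the cup, cap centre at crop (217,197) (pixel 441,163; about (439,161) expected when fully home), and is vertical. I'll release it gently.

>>> {"op": "drive_tool", "data": {"series": "0 0 0.006 0 1; 0 0 0.006 0 1; 0 0 0.006 0 0; 0 0 0.006 0 0; 0 0 0.006 0 -1; 0 0 0.006 0 -1; 0 0 0.006 0 -1; 0 0 0.006 0 -1"}}

```text
clock: 13.2
tcp_pos: [0.4532, 0.2936, 0.1705]
tool_rot: [-180.0, -0.0, 162.5]
ft_force: [0.3, -0.7, 0.1]
finger_gap: 1.0
grasp_force: 0.0
```

>>> {"op": "drive_tool", "data": {"series": "0 0 -0.2 0 -1; 0 0 -0.5 0 -1; 0 0 -0.8 0 -1; 0 0 -0.8 0 -1; 0 0 -0.8 0 -1"}}

```text
clock: 13.7
tcp_pos: [0.4536, 0.2938, 0.2914]
tool_rot: [179.9, 0.1, 162.5]
ft_force: [-0.5, 0.5, -1.1]
finger_gap: 0.998
grasp_force: 0.0
```

```bash
python3 snap.py rel 405 130 495 230 6; python3 - <<'E'
import pickle;from h import *
S=pickle.load(open("rel.pkl","rb"))["scene"]
h=cv2.cvtColor(np.ascontiguousarray(S["pixels"]),cv2.COLOR_RGB2HSV)
m=cv2.inRange(h,np.array((16,70,60)),np.array((34,255,255)))
for r in range(155,200,4):
    c=np.where(m[r,425:455])[0]+425
    if len(c): print(r,c.min(),c.max())
a,r,k=blobs(S,(0,0,120),(180,60,255),(430,153,452,172))[0];print("cap",a,r)
E
```

```text
13.8 [0.45271467 0.29335897 0.28957948] [-1.79933057e+02 -6.67475424e-02  1.62488144e+02] [ 0.37345403  0.29329341 -0.14312806] 1.0013982269533659 0.0
167 435 446
171 434 445
175 433 444
179 435 442
183 434 439
187 434 438
191 433 437
195 432 436
cap 45.0 ((441.0, 163.0), (6.0, 10.0), 90.0)
```

The stem stands alone, with the cap still at (441,163). Now the button.

>>> {"op": "drive_tool", "data": {"series": "-0.3 -0.35 0 0 -1; -0.647 -0.76 0 0 1; -0.647 -0.76 0 0 1; -0.647 -0.76 0 0 1; -0.647 -0.76 0 0 1; -0.647 -0.76 0 0 1; -0.647 -0.76 0 0 1"}}

```text
clock: 14.5
tcp_pos: [0.5109, 0.1567, 0.2901]
tool_rot: [-180.0, -0.0, 162.6]
ft_force: [0.8, -0.0, -0.5]
finger_gap: 0.001
grasp_force: 0.0
```

>>> {"op": "drive_tool", "data": {"series": "0 0 0.3 0 1; 0 0 0.6 0 1; 0 0 0.9 0 1; 0 0 1 0 1; 0 0 1 0 1; 0 0 1 0 1"}}

```text
clock: 15.1
tcp_pos: [0.5116, 0.1564, 0.1411]
tool_rot: [180.0, 0.0, 162.5]
ft_force: [-0.4, 0.4, 0.5]
finger_gap: 0.002
grasp_force: 0.0
```

>>> {"op": "drive_tool", "data": {"series": "0 0 0.2 0 1; 0 0 0.4 0 1; 0 0 0.44 0 1; 0 0 0.44 0 1; 0 0 0.44 0 1"}}

```text
clock: 15.6
tcp_pos: [0.5125, 0.156, 0.0762]
tool_rot: [179.9, 0.1, 162.5]
ft_force: [0.4, 0.7, 0.3]
finger_gap: -0.001
grasp_force: 0.0
```

Next, down in small steps until contact and then the hard stop.

>>> {"op": "drive_tool", "data": {"series": "0 0 0.04 0 1; 0 0 0.07 0 1; 0 0 0.1 0 1; 0 0 0.1 0 1"}}

```text
clock: 16.0
tcp_pos: [0.5118, 0.1557, 0.0593]
tool_rot: [180.0, 0.0, 162.5]
ft_force: [0.9, 0.6, 3.8]
finger_gap: -0.001
grasp_force: 1.7
```

>>> {"op": "drive_tool", "data": {"series": "0 0 0.02 0 1; 0 0 0.03 0 1; 0 0 0.03 0 1"}}

```text
clock: 16.3
tcp_pos: [0.5119, 0.1558, 0.0558]
tool_rot: [180.0, 0.1, 162.5]
ft_force: [-3.6, -0.3, 19.6]
finger_gap: -0.002
grasp_force: 9.8
```

>>> {"op": "drive_tool", "data": {"series": "0 0 0.006 0 1; 0 0 0.006 0 1; 0 0 0.006 0 1"}}

```text
clock: 16.6
tcp_pos: [0.5119, 0.1558, 0.0555]
tool_rot: [180.0, 0.1, 162.5]
ft_force: [-5.4, -0.6, 34.4]
finger_gap: 0.004
grasp_force: 17.1
```

>>> {"op": "drive_tool", "data": {"series": "0 0 -0.02 0 1; 0 0 -0.04 0 1; 0 0 -0.04 0 1"}}

```text
clock: 16.9
tcp_pos: [0.5118, 0.1557, 0.0604]
tool_rot: [180.0, 0.0, 162.5]
ft_force: [1.7, 0.8, 3.5]
finger_gap: -0.003
grasp_force: 1.4
```

>>> {"op": "drive_tool", "data": {"series": "0 0 -0.01 0 1; 0 0 -0.02 0 1; 0 0 -0.02 0 1"}}

```text
clock: 17.2
tcp_pos: [0.5114, 0.1557, 0.0631]
tool_rot: [-180.0, -0.0, 162.5]
ft_force: [0.7, 0.2, 1.6]
finger_gap: -0.0
grasp_force: 0.9
```

The spring rose steadily to about 5 N, then a hard stop at 34 N: the button was fully down. Now retreat and check.

>>> {"op": "drive_tool", "data": {"series": "0 0 -0.3 0 1; 0 0 -0.6 0 1; 0 0 -1 0 1; 0 0 -1 0 1; 0 0 -1 0 1"}}

```text
clock: 17.7
tcp_pos: [0.5121, 0.1558, 0.2147]
tool_rot: [179.9, 0.1, 162.5]
ft_force: [-0.3, -0.4, -0.8]
finger_gap: 0.002
grasp_force: 0.0
```

```bash
python3 snap.py end 405 130 495 230 6; python3 - <<'E'
import pickle;from h import *
d=pickle.load(open("end.pkl","rb"));d0=pickle.load(open("c0.pkl","rb"));S=d["scene"]
print("cap",blobs(S,(0,0,120),(180,60,255),(430,153,452,172))[0][1])
for n,D in(("before",d0),("after",d)):print(n,"button",[(a,r[0]) for a,r,k in blobs(D["scene"],(50,120,60),(80,255,255),(380,215,415,250),1)])
for n,roi in(("pliers",(320,218,360,262)),("rest/black",(228,235,262,295)),("jar",(345,295,390,350)),("car",(418,300,455,328)),("mug",(150,288,205,340))):
    x0,y0,x1,y1=roi;print(n,np.abs(d0["scene"]["pixels"][y0:y1,x0:x1].astype(int)-S["pixels"][y0:y1,x0:x1]).mean().round(1))
E
```

```text
17.8 [0.51070932 0.1555451  0.21199594] [-1.79951240e+02 -9.26362658e-02  1.62483920e+02] [-0.54298624  0.46744334  0.72087682] 0.0034941757395714245 0.0
cap ((442.0, 162.5), (7.0, 10.0), 90.0)
before button [(52.5, (399.0, 230.5))]
after button [(60.5, (399.25006103515625, 230.25003051757812))]
pliers 6.0
rest/black 2.4
jar 2.2
car 2.3
mug 2.6
```

The stem stands with its cap at (442,163) and the button is back up. The jar, car, mug and black stem are unchanged; the pliers region differs slightly (6.0 against about 2.4), most likely the arm's shadow.

```bash
python3 -c "
from station import ctrl;print(ctrl.sign_off())"
```

```text
the job is handed in; nothing more can be done
None
```

The brass stem stands upright and fully home in the red cup, the green button was then pressed to its stop and sprang back, and the job is handed in at about 18 s; the other things look undisturbed, though a slight image change around the pliers I took for the arm's shadow.

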